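# Power up the conference phone

## Task

Power up the conference phone by pressing with the fingertips: first push the wide paddle switch of the power bar fully on, then push on the narrow paddle in line with the socket that holds the plugged-in block, and only then press the round key in the middle of the phone fully down for a moment and let it spring back. A paddle is on when its raised half, on the side away from the sockets, has been pressed down level. Leave the other two narrow paddles and the phone's bar-shaped keys unpressed, pick nothing up, and leave the phone, cup, remote and scissors where they are.

Things in the scene. Friction and masses are not known exactly. Their poses are not given: they have to be found in the camera images.
- power_bar: grey power bar fixed to the table, 130 (x) by 280 (y) by 40 mm high, origin under its centre. Carries a 46 mm wide main paddle at y +100 mm (no socket) and three 26 mm wide narrow ones at y +35, -30, -95, each with its socket in line at x -36. Paddles are 56 mm long along x: two 28 mm halves bent at the pivot, which runs along y at x +22, 45 mm above the table
- plug_block: black block of 38 by 38 by 45 mm, the phone's wireless base, plugged into one of the three sockets and standing 45 mm above the bar's top; origin at the centre of its underside. Its y in the bar's frame tells which socket. The other two sockets carry flat black caps, 36 mm across and 4 mm thick
- main_paddle (a joint): wide main paddle switch: 0 = off (far half, towards the bar's +x, raised), 0.24 rad = on (far half pressed level). It stays where it is left; it turns with about 3 N of push 20 mm from the pivot
- paddle_a (a joint): 26 mm wide narrow paddle, otherwise like the main one, at the bar's y = +35 mm: 0 = off (far half, towards the bar's +x, raised), 0.24 rad = on (far half pressed level). Stays where left, same push
- paddle_b (a joint): 26 mm wide narrow paddle, otherwise like the main one, at the bar's y = -30 mm: same values
- paddle_c (a joint): 26 mm wide narrow paddle, otherwise like the main one, at the bar's y = -95 mm: same values
- main_paddle_press (a point): point on the top face of main_paddle's far half, 20 mm from the pivot and 8 mm from its far end, the place to push; about 50 mm above the table when off, sinks to 45 mm when fully on (a hard stop). The bar's top is 5 mm lower. The near half rises as the far half sinks, so a fingertip reaching back past the pivot blocks it
- paddle_a_press (a point): point on the top face of paddle_a's far half, 20 mm from the pivot and 8 mm from its far end, the place to push; about 50 mm above the table when off, sinks to 45 mm when fully on (a hard stop). The bar's top is 5 mm lower. The near half rises as the far half sinks, so a fingertip reaching back past the pivot blocks it
- paddle_b_press (a point): point on the top face of paddle_b's far half, 20 mm from the pivot and 8 mm from its far end, the place to push; about 50 mm above the table when off, sinks to 45 mm when fully on (a hard stop). The bar's top is 5 mm lower. The near half rises as the far half sinks, so a fingertip reaching back past the pivot blocks it
- paddle_c_press (a point): point on the top face of paddle_c's far half, 20 mm from the pivot and 8 mm from its far end, the place to push; about 50 mm above the table when off, sinks to 45 mm when fully on (a hard stop). The bar's top is 5 mm lower. The near half rises as the far half sinks, so a fingertip reaching back past the pivot blocks it
- phone: loose black conference phone, a low round loudspeaker 164 mm across and 34 mm high, about 0.6 kg, origin at the centre of its underside. On top: a round key in the middle, and two bar-shaped keys (14 by 34 mm, long way along the phone's x, 6 mm proud) 47 mm to either side along its y
- round_key (a joint): round key of the phone, 28 mm across, 7 mm proud: travel in m, 0 = up, 0.005 = fully down (hard stop). Spring: begins to give at about 1 N, about 4 N when fully down; springs back
- round_key_top (a point): centre of the round key's top face, 41 mm above the table when up
- bar_key_l (a joint): bar-shaped key on the phone's +y side, travel in m as for the round key; not part of the job
- bar_key_r (a joint): bar-shaped key on the phone's -y side; likewise
- paper_cup: loose lidded paper cup, up to 82 mm across, 116 mm high, origin at the centre of its underside, beyond the work
- remote: loose black remote control lying flat, 45 (x) by 150 (y) by 20 mm, origin at the centre of its underside, on the robot's side of the power bar
- scissors: loose scissors lying flat, about 65 (x) by 155 (y) by 10 mm, origin under the rivet, blades to +y, on the robot's side of the phone
Things that resemble listed ones, but are neither listed nor needed, are in the scene too. There is more than one size of the phone; the one meant has the size given above.

How it is judged:
On the way, in this order (a step that is already met when the one before it is completed fails the run):
1. the wide main paddle is on (value of joint main_paddle above 0.2 rad), for 0.1 s.
2. the narrow paddle in line with the plugged-in block is on (value of joint main_paddle above 0.2 rad and ((y of plug_block in the frame of power_bar above 0.0025 m and value of joint paddle_a above 0.2 rad) or (y of plug_block in the frame of power_bar between -0.0625 and 0.0025 m and value of joint paddle_b above 0.2 rad) or (y of plug_block in the frame of power_bar below -0.0625 m and value of joint paddle_c above 0.2 rad))), for 0.1 s.
3. the phone's round key is pressed down (all of step 2 and value of joint round_key above 0.0035 m), for 0.1 s.
At the end, for the whole second after the job is handed in: The wide paddle and the narrow paddle in line with the plugged-in block are on (over 0.2 of 0.24 rad), the other two narrow paddles off (under 0.06 rad), the round key up again (under 1.5 mm), and the phone, cup, remote and scissors within 30 mm of where they were (value of joint main_paddle above 0.2 rad and ((y of plug_block in the frame of power_bar above 0.0025 m and value of joint paddle_a above 0.2 rad and value of joint each of paddle_b, paddle_c below 0.06 rad) or (y of plug_block in the frame of power_bar between -0.0625 and 0.0025 m and value of joint paddle_b above 0.2 rad and value of joint each of paddle_a, paddle_c below 0.06 rad) or (y of plug_block in the frame of power_bar below -0.0625 m and value of joint paddle_c above 0.2 rad and value of joint each of paddle_a, paddle_b below 0.06 rad)) and value of joint round_key below 0.0015 m and distance of each of phone, paper_cup, remote, scissors from where it was at the start of the episode below 0.03 m and linear speed of phone below 0.02 m/s); the robot touches nothing.
It fails at once if the cup, remote or scissors are lifted, tipped or moved over 30 mm (distance of any of paper_cup, remote, scissors from where it was at the start of the episode above 0.03 m or height (world z) of any of paper_cup, remote, scissors above 0.012 m or angle between any of paper_cup, remote, scissors's own z axis and vertical above 0.3 rad).
It fails at once if the conference phone is lifted, tipped or pushed over 30 mm (distance of phone from where it was at the start of the episode above 0.03 m or height (world z) of phone above 0.01 m or angle between phone's own z axis and vertical above 0.2 rad).
It fails at once if a narrow paddle that is not in line with the plugged-in block is pressed ((not (y of plug_block in the frame of power_bar above 0.0025 m) and value of joint paddle_a above 0.1 rad) or (not (y of plug_block in the frame of power_bar between -0.0625 and 0.0025 m) and value of joint paddle_b above 0.1 rad) or (not (y of plug_block in the frame of power_bar below -0.0625 m) and value of joint paddle_c above 0.1 rad)).
It fails at once if a bar-shaped key of the phone is pressed (value of joint any of bar_key_l, bar_key_r above 0.003 m).
It fails at once if out of order: a narrow paddle is pressed before the wide one is on, or the round key before both are on ((value of joint main_paddle below 0.15 rad and value of joint any of paddle_a, paddle_b, paddle_c above 0.1 rad) or (value of joint round_key above 0.0035 m and (value of joint main_paddle below 0.2 rad or (y of plug_block in the frame of power_bar above 0.0025 m and value of joint paddle_a below 0.2 rad) or (y of plug_block in the frame of power_bar between -0.0625 and 0.0025 m and value of joint paddle_b below 0.2 rad) or (y of plug_block in the frame of power_bar below -0.0625 m and value of joint paddle_c below 0.2 rad)))).
It also fails if it takes over 42 s, if anything falls off the work surface, if the arm or the gripper's body presses on something with over 40 N, if the wrist force passes 120 N, or if a joint passes its speed limit or range.

## Robot

A 6-joint arm with a two-finger parallel gripper is mounted at the origin on the work surface. World frame = base frame: x ahead of the robot, y to its left, z up, the work surface at z = 0. Lengths are in m, angles in rad, forces in N, time in s.
With the tool pointing down it reaches from about 0.325 to 0.775 m from the base axis. Payload 9.3 kg.
Tool frame: the origin (TCP) lies midway between the tips of the shut fingers; the grasp point (between the pads) lies 19 mm behind it (ctrl.grasp_offset is the distance from the TCP to the grasp point, in m); y points along the fingers, x is the direction in which the jaws open and shut, and the axes are right-handed (so a half turn about y gives the same grasp; the last joint's range is limited). The gripper opens to 85 mm and grips with 20 to 120 N. Pads are 22 mm wide; open, the fingers measure 114 mm over their backs; the gripper's body (76 mm by 85 mm) begins 54 mm behind the grasp point. The pads swing forward as they close: fully open they stand 13 mm farther back than shut.
Start: joints at [1.125, 0.259, 0.021, 1.334, 0, 1.418], TCP at [0.159, 0.527, 0.231] pointing down, gripper open.
Joint ranges: [-3.04, 3.04], [-0.91, 1.82], [-1.04, 1.36], [-1.92, 1.95], [-1.52, 1.45], [-3.14, 3.14]. Speed limits (rad/s): [2.22, 2.22, 2.79, 3.14, 3.14, 3.14].

## Interface

Orientations are given as a unit quaternion [x, y, z, w].
In Python, from rig import ctrl gives the robot as it stands.
- The arm moves only by the shell command python3 -m pendant 'ROWS' [FORCE]. ROWS is JSON, a list of rows, each an object of numbers: "dx", "dy", "dz": the shift along the world's x, y, z in units of 40 mm (1.0 is 40 mm); "wx", "wy", "wz": the turn, a rotation vector about the world's x, y, z in rad; "hand": the closure, from 0 (fully open) to 1 (shut). A call has 1 to 12 rows; each row shifts and turns the commanded pose from where the row before left it; what a row does not reach is not made up. A row lasts 1/12 s, in which the tool goes at most 41.7 mm and 7.16 degrees, less where a joint would pass 70% of its speed; a pose out of reach is approached as far as the arm can. A call is refused whole if a number of a shift passes 1 or a number of a turn 0.125, either way. A call with a gripper value outside its range is refused whole. The fingers move at their own pace and stop on an object; FORCE is the grip in N (left out, the last holds). Time passes only in rows, so rows that do not move let the fingers close. It gives the time, the measured TCP pose, the force and the opening at its end, in the units of the state.
- ctrl.sense(): the state, without advancing time (a new reading comes with each control period).
- ctrl.snapshot(name): name is "scene" or "top"; returns the picture (384x512x3 uint8, red, green, blue); there is no depth.
- ctrl.camera_info(name): a dict with "fx", "fy", "cx", "cy" (pixels), "k1" (the pictures are not rectified: a ray, as slopes to the right and down, at radius r is drawn at 1 + k1 r^2 times it, then the intrinsics apply), "rvec" (rotation vector, rad) and "tvec" (3), from world to camera coordinates, as OpenCV has them. Camera axes: x right, y down, z forward; pixel columns grow to the right and rows downward; lengths in m; the calibration is good to about 2 mm. A picture is of the moment at which its call begins. camera_info takes no time and is no camera call.
- ctrl.close_job(): hands the job in, once; it reports no verdict.
The state is a dict: "time": time; "joint_positions": joint angles; "qd": joint speeds; "joint_torque": joint torques, N m; "position": TCP position; "orientation": TCP orientation; "wrist_force": force on the tool from outside, world axes, zero at the start; "ft_torque": the same for the moment, N m; "width": opening from 0.0 (shut) to 1.0 (fully open).
Only numpy, scipy, OpenCV 4.12 (cv2) and the standard library are available. Lean on these libraries where they do the work, as an engineer would, in place of code of your own. Each camera call takes 0.05 s, during which the arm holds its last target. There are 200 camera calls.

## Working session

There is one attempt and no reset: what is moved stays moved. The work goes in short steps, Python scripts to look and compute and a shell command to move; the robot and the scene stay as the last step left them, time stands still between calls to the robot, and variables do not carry over. Pictures are saved under pics/ and viewed, about 8 in all and at most 12, crops included, and the job is handed in when it is done.

```bash
ls; mkdir -p pics; cat > h.py <<'E'
import numpy as np, cv2
from rig import ctrl
def cam(n):
    c=ctrl.camera_info(n); R=cv2.Rodrigues(np.array(c['rvec'],float))[0]; return c,R,np.array(c['tvec'],float)
def ray(n,u,v):
    c,R,t=cam(n); x=(u-c['cx'])/c['fx']; y=(v-c['cy'])/c['fy']; a,b=x,y
    for _ in range(20):
        s=1+c['k1']*(a*a+b*b); a,b=x/s,y/s
    return -R.T@t, R.T@np.array([a,b,1.])
def onz(n,u,v,z):
    o,d=ray(n,u,v); return o+d*(z-o[2])/d[2]
def proj(n,p):
    c,R,t=cam(n); q=R@np.array(p,float)+t; a,b=q[:2]/q[2]; s=1+c['k1']*(a*a+b*b)
    return np.array([c['fx']*a*s+c['cx'],c['fy']*b*s+c['cy']])
def snap(n,f):
    im=cv2.cvtColor(ctrl.snapshot(n),cv2.COLOR_RGB2BGR); cv2.imwrite('pics/'+f,im); return im
E
python3 - <<'E'
from h import *
a=snap('scene','s0.png');b=snap('top','t0.png')
for n in('scene','top'): print(n,(-cam(n)[1].T@cam(n)[2]).round(3))
s=ctrl.sense();print(s['position'],s['orientation'],s['wrist_force'],s['time'])
E
```

```text
pics
scene [ 1.123 -1.012  1.   ]
top [0.296 0.022 0.96 ]
[0.15863308 0.52635087 0.23069794] [ 0.56780327  0.42131814 -0.42211204 -0.5673728 ] [-0.09554362  0.19708979 -0.65396061] 0.1
```

View pics/s0.png

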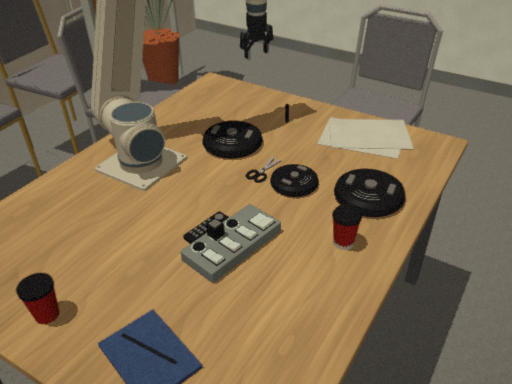

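View pics/t0.png

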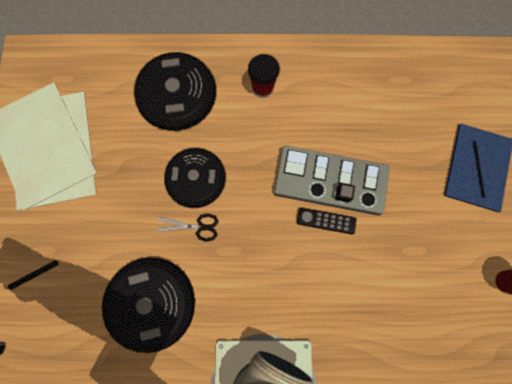

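Top view, image up = +x and left = +y. The bar is at (332,180), the wide paddle at (296,162) and the narrow ones at (321,165), (346,172) and (371,177). The block is at (345,192), apparently in the middle socket; the caps are at (317,190) and (368,199). There are three possible phones, at (175,90), (195,177) and (148,304). I'll measure their sizes and crop the bar.

```bash
python3 - <<'E'
from h import *
b=cv2.imread('pics/t0.png'); g=cv2.cvtColor(b,cv2.COLOR_BGR2GRAY)
hsv=cv2.cvtColor(b,cv2.COLOR_BGR2HSV)
# phones: dark blobs -> rays at z .034/.017
for (u,v,r) in((175,90,52),(195,177,40),(148,304,56)):
    m=np.zeros_like(g);cv2.circle(m,(u,v),r,255,-1)
    k=cv2.bitwise_and(((g<45)*255).astype(np.uint8),m)
    cs=cv2.findContours(cv2.morphologyEx(k,cv2.MORPH_CLOSE,np.ones((7,7))),0,2)[0];c=max(cs,key=cv2.contourArea)
    P=np.array([onz('top',*p[0],.02)[:2] for p in c],np.float32)
    print((u,v),cv2.minEnclosingCircle(P), np.sqrt(4*cv2.contourArea(P)/np.pi))
# white parts in regions
for nm,(x0,x1,y0,y1),z in(('bar',(270,395,140,220),.045),('ph2',(163,228,145,210),.041)):
    roi=np.zeros_like(g);roi[y0:y1,x0:x1]=1
    th=165 if nm=='bar' else 70
    k=((g>th)&(roi>0)&((hsv[...,1]<70))).astype(np.uint8)
    n,l,st,ce=cv2.connectedComponentsWithStats(k)
    for i in range(1,n):
        if st[i,4]>25: print(nm,st[i],ce[i].round(1),onz('top',*ce[i],z).round(4))
# bar top outline
k=((hsv[...,1]<60)&(g>60)).astype(np.uint8);roi=np.zeros_like(g);roi[135:225,265:400]=1
k=cv2.morphologyEx(k*roi,cv2.MORPH_CLOSE,np.ones((9,9)));c=max(cv2.findContours(k,0,2)[0],key=cv2.contourArea)
P=np.array([onz('top',*p[0],.04)[:2] for p in c],np.float32);print(cv2.minAreaRect(P))
s=cv2.imread('pics/s0.png')
t=lambda im,x,y,w,h,f:cv2.resize(im[y:y+h,x:x+w],None,fx=f,fy=f,interpolation=cv2.INTER_CUBIC)
cv2.imwrite('pics/c1.png',np.vstack([t(b,155,135,240,85,3.3),t(s,170,150,240,90,3.3)]))
E
```

```text
(175, 90) ((0.7592285871505737, 0.2415495067834854), 0.11495134979486465) 0.2217449785783356
(195, 177) ((0.5171417593955994, 0.17785879969596863), 0.0787760317325592) 0.1541479320167671
(148, 304) ((0.20114581286907196, 0.28129130601882935), 0.11337514221668243) 0.22153505544877414
bar [286 151  21  23 370] [295.6 162.1] [ 0.5508 -0.0825  0.045 ]
bar [315 156  13  23 204] [320.9 167. ] [ 0.5381 -0.1465  0.045 ]
bar [340 161  13  22 202] [346.1 171.5] [ 0.5263 -0.2102  0.045 ]
bar [366 166  12  22 205] [371.3 176.4] [ 0.5139 -0.2738  0.045 ]
ph2 [172 167   6  13  67] [174.5 173.1] [0.5225 0.2247 0.041 ]
ph2 [188 170  11  10  91] [192.9 174.5] [0.5188 0.178  0.041 ]
ph2 [208 170   7  13  74] [211.3 175.8] [0.5156 0.1314 0.041 ]
((0.5065726637840271, -0.17441408336162567), (0.27711719274520874, 0.13134150207042694), 78.81214904785156)
```

View pics/c1.png

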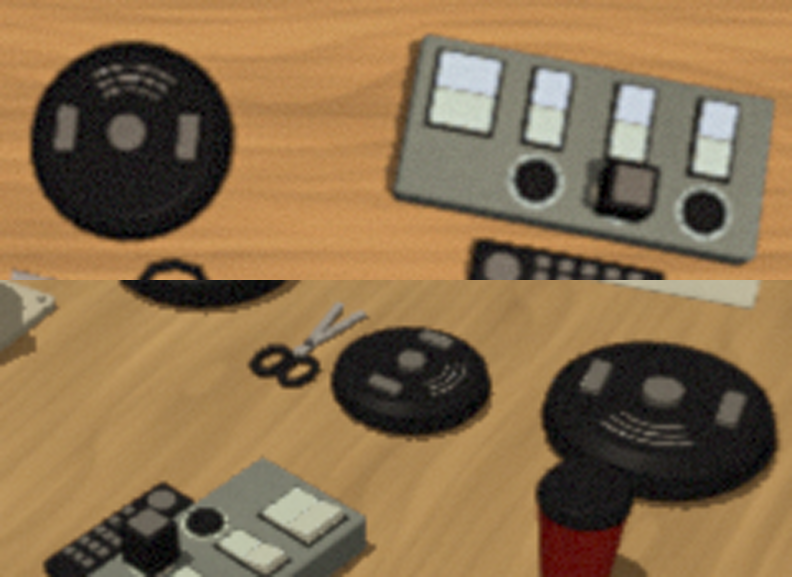

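Sizes: the phones measure about 0.16, 0.22 and 0.22 m, so the phone meant is the one at (195,177), next to the scissors. The crop shows the block in the middle socket, in line with the narrow paddle at (346,172), which is paddle_b. Next I'll work out the targets and the tool yaw.

```bash
python3 - <<'E'
from h import *
from scipy.spatial.transform import Rotation as R
s=ctrl.sense();M=R.from_quat(s['orientation']).as_matrix();print(M.round(3))
bx=np.array([.982,-.189]);by=np.array([.189,.982])
print('tool x yaw',np.arctan2(M[1,0],M[0,0]),'bar y yaw',np.arctan2(by[1],by[0]))
piv=np.array([.5508,-.0825])-.0005; o=piv-.022*bx-.1*by
print('bar origin',o,'block in bar',[(onz('top',346.8,191.7,.085)[:2]-o)@a for a in(bx,by)])
p=np.array(s['position'])
for n,q in(('main',o+.042*bx+.1*by),('b',o+.042*bx-.03*by),('key',np.array([.5188,.178]))):
    print(n,q.round(4),'scene px',proj('scene',[*q,.045]).round(),'units',((q-p[:2])/.04).round(2))
E
```

```text
[[ 0.289 -0.001 -0.957]
 [ 0.957 -0.001  0.289]
 [-0.001 -1.     0.   ]]
tool x yaw 1.278005791073751 bar y yaw 1.3806569643598245
bar origin [ 0.509796 -0.177042] block in bar [np.float64(-0.03832136473714211), np.float64(-0.030106992011105737)]
main [ 0.5699 -0.0868] scene px [267. 223.] units [ 10.28 -15.33]
b [ 0.5454 -0.2144] scene px [235. 246.] units [  9.67 -18.52]
key [0.5188 0.178 ] scene px [294. 172.] units [ 9.   -8.71]
```

```bash
python3 -m pendant '[{"dx":0.5,"dy":-0.75,"wz":0.1,"hand":1},{"dx":0.5,"dy":-0.75,"hand":1},{"dx":0.5,"dy":-0.75,"hand":1},{"dx":0.5,"dy":-0.75,"hand":1},{"dx":0.5,"dy":-0.75,"hand":1},{"dx":0.5,"dy":-0.75,"hand":1},{"dx":0.5,"dy":-0.75,"hand":1},{"dx":0.5,"dy":-0.75,"hand":1},{"dx":0.5,"dy":-0.75,"hand":1},{"dx":0.5,"dy":-0.75,"hand":1}]'
python3 -m pendant '[{"dx":0.5,"dy":-0.75,"hand":1},{"dx":0.5,"dy":-0.75,"hand":1},{"dx":0.5,"dy":-0.75,"hand":1},{"dx":0.5,"dy":-0.75,"hand":1},{"dx":0.5,"dy":-0.75,"hand":1},{"dx":0.5,"dy":-0.75,"hand":1},{"dx":0.5,"dy":-0.75,"hand":1},{"dx":0.5,"dy":-0.75,"hand":1},{"dx":0.5,"dy":-0.75,"hand":1},{"dx":0.5,"dy":-0.75,"hand":1}]'
python3 -m pendant '[{"hand":1},{"hand":1},{"hand":1}]'
```

```text
invalid input at $[0]: expected keys dx, dy, dz, wx, wy, wz, hand
invalid input at $[0]: expected keys dx, dy, dz, wx, wy, wz, hand
invalid input at $[0]: expected keys dx, dy, dz, wx, wy, wz, hand
```

All keys are needed in every row.

```bash
python3 -m pendant '[{"dx":0.5,"dy":-0.75,"dz":0,"wx":0,"wy":0,"wz":0.1,"hand":1},{"dx":0.5,"dy":-0.75,"dz":0,"wx":0,"wy":0,"wz":0,"hand":1},{"dx":0.5,"dy":-0.75,"dz":0,"wx":0,"wy":0,"wz":0,"hand":1},{"dx":0.5,"dy":-0.75,"dz":0,"wx":0,"wy":0,"wz":0,"hand":1},{"dx":0.5,"dy":-0.75,"dz":0,"wx":0,"wy":0,"wz":0,"hand":1},{"dx":0.5,"dy":-0.75,"dz":0,"wx":0,"wy":0,"wz":0,"hand":1},{"dx":0.5,"dy":-0.75,"dz":0,"wx":0,"wy":0,"wz":0,"hand":1},{"dx":0.5,"dy":-0.75,"dz":0,"wx":0,"wy":0,"wz":0,"hand":1},{"dx":0.5,"dy":-0.75,"dz":0,"wx":0,"wy":0,"wz":0,"hand":1},{"dx":0.5,"dy":-0.75,"dz":0,"wx":0,"wy":0,"wz":0,"hand":1}]'
python3 -m pendant '[{"dx":0.5,"dy":-0.75,"dz":0,"wx":0,"wy":0,"wz":0,"hand":1},{"dx":0.5,"dy":-0.75,"dz":0,"wx":0,"wy":0,"wz":0,"hand":1},{"dx":0.5,"dy":-0.75,"dz":0,"wx":0,"wy":0,"wz":0,"hand":1},{"dx":0.5,"dy":-0.75,"dz":0,"wx":0,"wy":0,"wz":0,"hand":1},{"dx":0.5,"dy":-0.75,"dz":0,"wx":0,"wy":0,"wz":0,"hand":1},{"dx":0.5,"dy":-0.75,"dz":0,"wx":0,"wy":0,"wz":0,"hand":1},{"dx":0.5,"dy":-0.75,"dz":0,"wx":0,"wy":0,"wz":0,"hand":1},{"dx":0.5,"dy":-0.75,"dz":0,"wx":0,"wy":0,"wz":0,"hand":1},{"dx":0.5,"dy":-0.75,"dz":0,"wx":0,"wy":0,"wz":0,"hand":1},{"dx":0.5,"dy":-0.75,"dz":0,"wx":0,"wy":0,"wz":0,"hand":1},{"dx":0,"dy":0,"dz":0,"wx":0,"wy":0,"wz":0,"hand":1},{"dx":0,"dy":0,"dz":0,"wx":0,"wy":0,"wz":0,"hand":1}]'
```

```text
time: 0.93
position: [0.3592, 0.2249, 0.2312]
orientation: [-0.546, -0.45, 0.45, 0.546]
wrist_force: [-0.0, 1.5, 0.3]
width: -0.003
time: 1.93
position: [0.5591, -0.0749, 0.23]
orientation: [-0.546, -0.448, 0.449, 0.547]
wrist_force: [-0.4, -0.1, 0.9]
width: -0.002
```

```bash
python3 -m pendant '[{"dx":0.27,"dy":-0.3,"dz":0,"wx":0,"wy":0,"wz":0,"hand":1},{"dx":0,"dy":0,"dz":-0.8,"wx":0,"wy":0,"wz":0,"hand":1},{"dx":0,"dy":0,"dz":-0.8,"wx":0,"wy":0,"wz":0,"hand":1},{"dx":0,"dy":0,"dz":-0.8,"wx":0,"wy":0,"wz":0,"hand":1},{"dx":0,"dy":0,"dz":-0.8,"wx":0,"wy":0,"wz":0,"hand":1},{"dx":0,"dy":0,"dz":-0.8,"wx":0,"wy":0,"wz":0,"hand":1},{"dx":0,"dy":0,"dz":0,"wx":0,"wy":0,"wz":0,"hand":1},{"dx":0,"dy":0,"dz":0,"wx":0,"wy":0,"wz":0,"hand":1}]'
python3 - <<'E'
from h import *
a=snap('scene','s1.png');b=snap('top','t1.png')
t=lambda im,x,y,w,h,f:cv2.resize(im[y:y+h,x:x+w],None,fx=f,fy=f,interpolation=cv2.INTER_CUBIC)
cv2.imwrite('pics/c2.png',np.hstack([t(a,190,140,110,130,3.6),t(b,265,110,110,130,3.6)]))
E
```

```text
time: 2.6
position: [0.5683, -0.0842, 0.0709]
orientation: [-0.545, -0.449, 0.45, 0.547]
wrist_force: [1.1, -0.4, 0.6]
width: 0.002
```

View pics/c2.png

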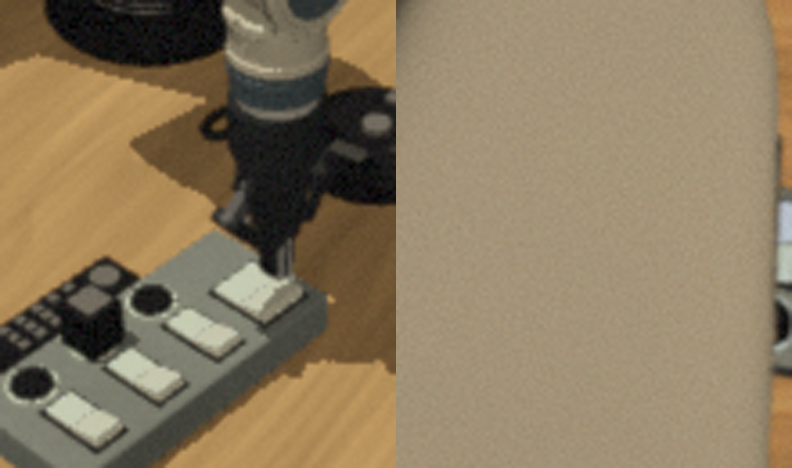

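The tip in the scene view, at about (269,216), is over the far half of the wide paddle, as planned. I press it now.

```bash
python3 -m pendant '[{"dx":0.05,"dy":-0.05,"dz":-0.3,"wx":0,"wy":0,"wz":0,"hand":1},{"dx":0,"dy":0,"dz":-0.15,"wx":0,"wy":0,"wz":0,"hand":1},{"dx":0,"dy":0,"dz":-0.05,"wx":0,"wy":0,"wz":0,"hand":1},{"dx":0,"dy":0,"dz":-0.05,"wx":0,"wy":0,"wz":0,"hand":1},{"dx":0,"dy":0,"dz":-0.05,"wx":0,"wy":0,"wz":0,"hand":1},{"dx":0,"dy":0,"dz":0,"wx":0,"wy":0,"wz":0,"hand":1}]'
python3 -m pendant '[{"dx":0,"dy":0,"dz":-0.03,"wx":0,"wy":0,"wz":0,"hand":1},{"dx":0,"dy":0,"dz":0,"wx":0,"wy":0,"wz":0,"hand":1},{"dx":0,"dy":0,"dz":0,"wx":0,"wy":0,"wz":0,"hand":1}]'
```

```text
time: 3.2
position: [0.5722, -0.0875, 0.048]
orientation: [0.546, 0.45, -0.449, -0.545]
wrist_force: [2.6, 0.2, 1.3]
width: 0.002
time: 3.45
position: [0.5718, -0.0875, 0.0463]
orientation: [0.546, 0.45, -0.449, -0.546]
wrist_force: [1.6, -0.9, 2.3]
width: 0.001
```

Touching, with a small force so far. I keep pressing to the hard stop.

```bash
python3 -m pendant '[{"dx":0,"dy":0,"dz":-0.03,"wx":0,"wy":0,"wz":0,"hand":1},{"dx":0,"dy":0,"dz":0,"wx":0,"wy":0,"wz":0,"hand":1},{"dx":0,"dy":0,"dz":0,"wx":0,"wy":0,"wz":0,"hand":1}]'
python3 -m pendant '[{"dx":0,"dy":0,"dz":-0.03,"wx":0,"wy":0,"wz":0,"hand":1},{"dx":0,"dy":0,"dz":0,"wx":0,"wy":0,"wz":0,"hand":1},{"dx":0,"dy":0,"dz":0,"wx":0,"wy":0,"wz":0,"hand":1}]'
```

```text
time: 3.7
position: [0.5719, -0.0875, 0.0451]
orientation: [0.546, 0.45, -0.449, -0.546]
wrist_force: [2.7, 0.3, 4.3]
width: -0.0
time: 3.95
position: [0.5719, -0.0875, 0.0449]
orientation: [0.546, 0.45, -0.449, -0.545]
wrist_force: [-1.1, 1.5, 14.7]
width: -0.003
```

Hard stop: z 44.9 mm at 15 N. Now lift and move over to paddle_b.

```bash
python3 -m pendant '[{"dx":0,"dy":0,"dz":0.5,"wx":0,"wy":0,"wz":0,"hand":1},{"dx":0,"dy":0,"dz":0.5,"wx":0,"wy":0,"wz":0,"hand":1},{"dx":-0.13,"dy":-0.63,"dz":0,"wx":0,"wy":0,"wz":0,"hand":1},{"dx":-0.13,"dy":-0.63,"dz":0,"wx":0,"wy":0,"wz":0,"hand":1},{"dx":-0.13,"dy":-0.63,"dz":0,"wx":0,"wy":0,"wz":0,"hand":1},{"dx":-0.13,"dy":-0.63,"dz":0,"wx":0,"wy":0,"wz":0,"hand":1},{"dx":-0.13,"dy":-0.63,"dz":0,"wx":0,"wy":0,"wz":0,"hand":1},{"dx":0,"dy":0,"dz":-0.4,"wx":0,"wy":0,"wz":0,"hand":1},{"dx":0,"dy":0,"dz":0,"wx":0,"wy":0,"wz":0,"hand":1},{"dx":0,"dy":0,"dz":0,"wx":0,"wy":0,"wz":0,"hand":1}]'
python3 - <<'E'
from h import *
a=snap('scene','s2.png')
cv2.imwrite('pics/c3.png',cv2.resize(a[150:290,160:310],None,fx=4,fy=4,interpolation=cv2.INTER_CUBIC))
E
```

```text
time: 4.78
position: [0.5443, -0.2129, 0.0666]
orientation: [-0.545, -0.449, 0.45, 0.547]
wrist_force: [-0.5, 0.5, 0.4]
width: -0.001
```

View pics/c3.png

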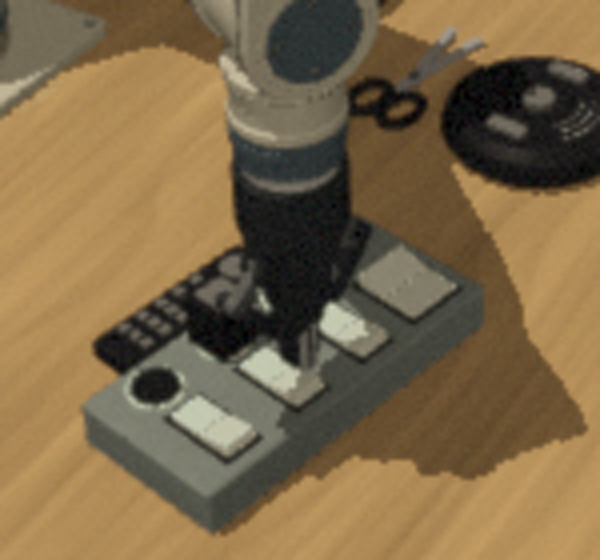

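The wide paddle has flipped. The tip, at crop (308,370), i.e. pixel (237,242), is over the far half of the paddle in line with the block.

```bash
python3 -m pendant '[{"dx":0.03,"dy":-0.03,"dz":-0.3,"wx":0,"wy":0,"wz":0,"hand":1},{"dx":0,"dy":0,"dz":-0.1,"wx":0,"wy":0,"wz":0,"hand":1},{"dx":0,"dy":0,"dz":-0.05,"wx":0,"wy":0,"wz":0,"hand":1},{"dx":0,"dy":0,"dz":-0.05,"wx":0,"wy":0,"wz":0,"hand":1},{"dx":0,"dy":0,"dz":-0.03,"wx":0,"wy":0,"wz":0,"hand":1},{"dx":0,"dy":0,"dz":-0.03,"wx":0,"wy":0,"wz":0,"hand":1},{"dx":0,"dy":0,"dz":0,"wx":0,"wy":0,"wz":0,"hand":1},{"dx":0,"dy":0,"dz":0,"wx":0,"wy":0,"wz":0,"hand":1}]'
python3 -m pendant '[{"dx":0,"dy":0,"dz":-0.03,"wx":0,"wy":0,"wz":0,"hand":1},{"dx":0,"dy":0,"dz":0,"wx":0,"wy":0,"wz":0,"hand":1},{"dx":0,"dy":0,"dz":0,"wx":0,"wy":0,"wz":0,"hand":1}]'
```

```text
time: 5.5
position: [0.5468, -0.2146, 0.0455]
orientation: [0.546, 0.45, -0.45, -0.546]
wrist_force: [1.3, 1.7, 2.5]
width: -0.0
time: 5.75
position: [0.5468, -0.2146, 0.045]
orientation: [0.546, 0.45, -0.449, -0.546]
wrist_force: [-1.9, 2.8, 9.8]
width: 0.001
```

Stop reached on paddle_b: z 45.0 mm, 10 N. Lift and go to the phone's key.

```bash
python3 -m pendant '[{"dx":0,"dy":0,"dz":0.5,"wx":0,"wy":0,"wz":0,"hand":1},{"dx":0,"dy":0,"dz":0.5,"wx":0,"wy":0,"wz":0,"hand":1},{"dx":-0.07,"dy":0.7,"dz":0.4,"wx":0,"wy":0,"wz":0,"hand":1},{"dx":-0.07,"dy":0.7,"dz":0.4,"wx":0,"wy":0,"wz":0,"hand":1},{"dx":-0.07,"dy":0.7,"dz":0,"wx":0,"wy":0,"wz":0,"hand":1},{"dx":-0.07,"dy":0.7,"dz":0,"wx":0,"wy":0,"wz":0,"hand":1},{"dx":-0.07,"dy":0.7,"dz":0,"wx":0,"wy":0,"wz":0,"hand":1},{"dx":-0.07,"dy":0.7,"dz":0,"wx":0,"wy":0,"wz":0,"hand":1},{"dx":-0.07,"dy":0.7,"dz":0,"wx":0,"wy":0,"wz":0,"hand":1},{"dx":0,"dy":0,"dz":0,"wx":0,"wy":0,"wz":0,"hand":1}]'
python3 -m pendant '[{"dx":-0.04,"dy":0.7,"dz":0,"wx":0,"wy":0,"wz":0,"hand":1},{"dx":-0.04,"dy":0.7,"dz":0,"wx":0,"wy":0,"wz":0,"hand":1},{"dx":-0.04,"dy":0.7,"dz":0,"wx":0,"wy":0,"wz":0,"hand":1},{"dx":-0.04,"dy":0.7,"dz":0,"wx":0,"wy":0,"wz":0,"hand":1},{"dx":-0.04,"dy":0.7,"dz":0,"wx":0,"wy":0,"wz":0,"hand":1},{"dx":-0.04,"dy":0.7,"dz":0,"wx":0,"wy":0,"wz":0,"hand":1},{"dx":-0.04,"dy":0.7,"dz":0,"wx":0,"wy":0,"wz":0,"hand":1},{"dx":0,"dy":0,"dz":-0.6,"wx":0,"wy":0,"wz":0,"hand":1},{"dx":0,"dy":0,"dz":-0.6,"wx":0,"wy":0,"wz":0,"hand":1},{"dx":0,"dy":0,"dz":0,"wx":0,"wy":0,"wz":0,"hand":1},{"dx":0,"dy":0,"dz":0,"wx":0,"wy":0,"wz":0,"hand":1}]'
python3 - <<'E'
from h import *
a=snap('scene','s3.png')
cv2.imwrite('pics/c4.png',cv2.resize(a[130:280,170:340],None,fx=4,fy=4,interpolation=cv2.INTER_CUBIC))
E
```

```text
time: 6.58
position: [0.5258, -0.015, 0.116]
orientation: [-0.545, -0.45, 0.45, 0.546]
wrist_force: [-0.9, 0.5, 0.4]
width: 0.0
time: 7.5
position: [0.5151, 0.1769, 0.0674]
orientation: [-0.545, -0.448, 0.451, 0.546]
wrist_force: [-0.4, 0.2, 0.7]
width: -0.005
```

View pics/c4.png

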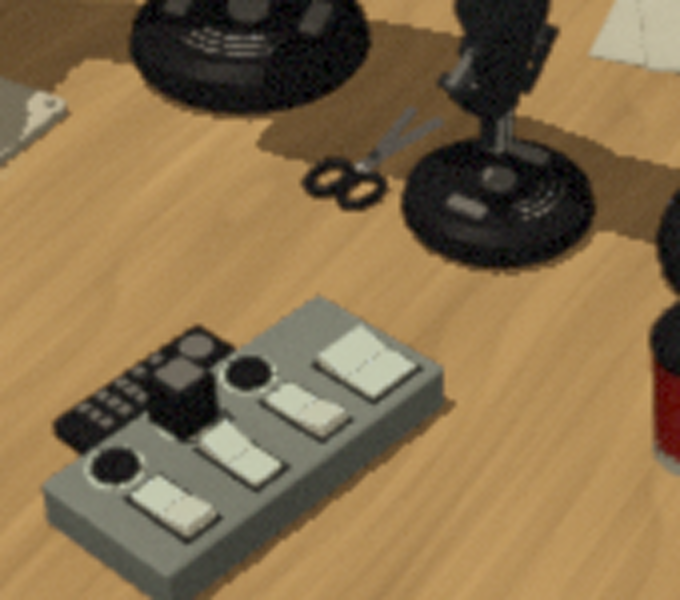

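Both paddles are on and A and C are still raised. The tip at crop (497,150) is right above the round key at (498,178). I press it, hold, and lift.

```bash
python3 -m pendant '[{"dx":0.08,"dy":0.03,"dz":-0.3,"wx":0,"wy":0,"wz":0,"hand":1},{"dx":0,"dy":0,"dz":-0.2,"wx":0,"wy":0,"wz":0,"hand":1},{"dx":0,"dy":0,"dz":-0.1,"wx":0,"wy":0,"wz":0,"hand":1},{"dx":0,"dy":0,"dz":-0.05,"wx":0,"wy":0,"wz":0,"hand":1},{"dx":0,"dy":0,"dz":-0.05,"wx":0,"wy":0,"wz":0,"hand":1},{"dx":0,"dy":0,"dz":-0.05,"wx":0,"wy":0,"wz":0,"hand":1},{"dx":0,"dy":0,"dz":-0.03,"wx":0,"wy":0,"wz":0,"hand":1},{"dx":0,"dy":0,"dz":0,"wx":0,"wy":0,"wz":0,"hand":1},{"dx":0,"dy":0,"dz":0,"wx":0,"wy":0,"wz":0,"hand":1}]'
python3 -m pendant '[{"dx":0,"dy":0,"dz":-0.03,"wx":0,"wy":0,"wz":0,"hand":1},{"dx":0,"dy":0,"dz":0,"wx":0,"wy":0,"wz":0,"hand":1},{"dx":0,"dy":0,"dz":0,"wx":0,"wy":0,"wz":0,"hand":1}]'
```

```text
time: 8.3
position: [0.5193, 0.1784, 0.0372]
orientation: [0.546, 0.45, -0.45, -0.546]
wrist_force: [-0.9, -3.1, 2.7]
width: 0.004
time: 8.55
position: [0.5193, 0.1785, 0.0361]
orientation: [0.546, 0.45, -0.449, -0.546]
wrist_force: [-1.3, -2.5, 5.8]
width: -0.001
```

```bash
python3 -m pendant '[{"dx":0,"dy":0,"dz":-0.03,"wx":0,"wy":0,"wz":0,"hand":1},{"dx":0,"dy":0,"dz":0,"wx":0,"wy":0,"wz":0,"hand":1},{"dx":0,"dy":0,"dz":0,"wx":0,"wy":0,"wz":0,"hand":1},{"dx":0,"dy":0,"dz":0,"wx":0,"wy":0,"wz":0,"hand":1}]'
python3 -m pendant '[{"dx":0,"dy":0,"dz":0.3,"wx":0,"wy":0,"wz":0,"hand":1},{"dx":0,"dy":0,"dz":0.7,"wx":0,"wy":0,"wz":0,"hand":1},{"dx":0,"dy":0,"dz":0.9,"wx":0,"wy":0,"wz":0,"hand":1},{"dx":0,"dy":0,"dz":0.9,"wx":0,"wy":0,"wz":0,"hand":1},{"dx":0,"dy":0,"dz":0.9,"wx":0,"wy":0,"wz":0,"hand":1},{"dx":0,"dy":0,"dz":0.9,"wx":0,"wy":0,"wz":0,"hand":1},{"dx":0,"dy":0,"dz":0,"wx":0,"wy":0,"wz":0,"hand":1},{"dx":0,"dy":0,"dz":0,"wx":0,"wy":0,"wz":0,"hand":1},{"dx":0,"dy":0,"dz":0,"wx":0,"wy":0,"wz":0,"hand":1},{"dx":0,"dy":0,"dz":0,"wx":0,"wy":0,"wz":0,"hand":1}]'
python3 - <<'E'
from h import *
a=snap('scene','s4.png')
cv2.imwrite('pics/c5.png',cv2.resize(a[130:280,170:340],None,fx=4,fy=4,interpolation=cv2.INTER_CUBIC))
E
```

```text
time: 8.88
position: [0.5194, 0.1785, 0.0358]
orientation: [0.546, 0.45, -0.449, -0.545]
wrist_force: [-4.5, -3.0, 16.9]
width: 0.003
time: 9.72
position: [0.5185, 0.1786, 0.217]
orientation: [-0.545, -0.449, 0.45, 0.546]
wrist_force: [0.1, 0.7, -0.0]
width: 0.0
```

View pics/c5.png

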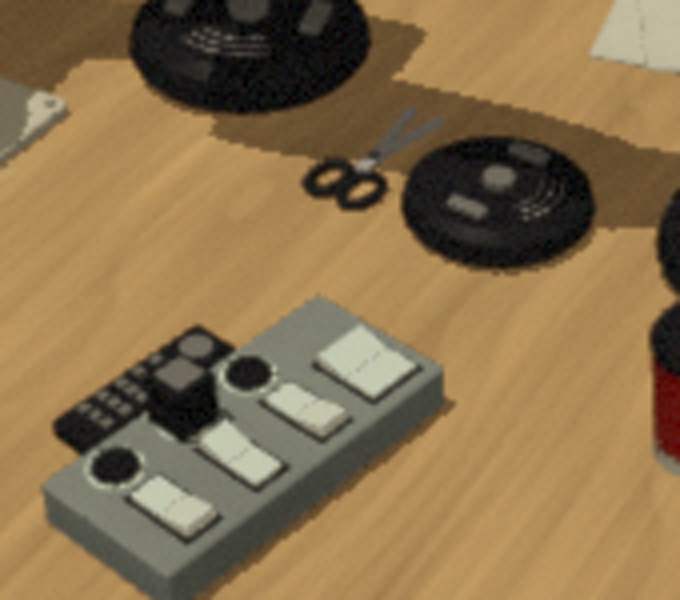

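The main paddle and B are level, A and C are still raised, the key is up at crop (498,178), and nothing else has moved. Handing in.

```bash
python3 -c "
from rig import ctrl
print(ctrl.close_job())"
```

```text
the job is handed in; nothing more can be done
None
```

I handed the job in after about 10 s of robot time, with every step done in the required order; no verdict is reported.

| Step | Pressed | Tip height at the stop | Push |
|---|---|---|---|
| 1 | wide main paddle | 44.9 mm | 15 N |
| 2 | `paddle_b` | 45.0 mm | 10 N |
| 3 | round key of the 164 mm phone | 35.8 mm, about 5 mm of travel | 17 N |

I chose `paddle_b` because the plugged-in block measured y = -30 mm in the bar's frame.

The last picture, taken with the arm lifted clear, shows:
- **Paddles:** the wide paddle and `paddle_b` are level, and `paddle_a` and `paddle_c` are still raised.
- **Phone:** the round key appears to be up again and the phone has not visibly moved.
- **Other objects:** the scissors and remote, and the part of the cup in view, have not visibly moved. I judged this by eye.

The wrist force was back to about zero. No check failed. The only disagreement was about 4 mm between the bar's outline and its paddles when locating the bar. I used the paddles because the outline takes in the bar's side wall.

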